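Wedge a camera head into the rover's tapered dovetail and clamp it

TASK

Mount the camera head that has the wedge-shaped dovetail foot on the rover: slide its foot, lens forward, into the tapered way on the deck and push it along, firmly but without forcing it, until it wedges tight by itself. Then swing the clamp lever beside the way right round to its stop and let go. Leave the other things on the bench where they lie.

Things in the scene. Friction and masses are not known exactly. Their poses are not given: they have to be found in the camera images.
- camera_centre (a point): Centre of the camera head's dark box body (48 long x, 42 wide y, 42 high), 39 mm above the foot's underside; +x: lens (31 dia., 24 long), z up. 60 mm high, about 320 g, stands loose on the bench. Aluminium wedge foot, 10 high, from 26 mm ahead of the centre to 34 behind it (tail 10 mm behind the body); underside 43 wide at the tail, 3.5 deg a side down to the chamfered nose, sides undercut 30 deg.
- camera: The same camera head; origin at the centre of the foot's underside below camera_centre, same axes. The body starts 18 mm above the underside.
- way_mouth (a point): Tapered dovetail way on the rover: middle of its mouth, on its floor (170 mm above the bench). +x: into the way (to the rover's front), y left, z up. Flat landing ledge behind the mouth (60 mm long, 84 wide), flush with the floor. Between two jaws 66 long, 13.5 high, undercut as the foot; opening at floor level about 41 wide at the mouth, closing 3.5 deg a side. No end stop: only the wedge fit stops the foot.
- fixed_jaw: Left (+y) jaw of the way, an aluminium bar; origin at way_mouth. The right jaw is an adjustable gib set up to 1.8 mm in or out, so the foot wedges with the camera centre anywhere from 3 to 33 mm inside the mouth, up to 1 mm off the middle. Touching to tight is under 1 mm of travel. Sliding takes 1 to 2 N, wedging tight a push of 8 to 15 N; 20 N is forcing it. Pushed high up, the foot may tip and jam.
- rover: The rover, 426 long, 245 wide, fixed on a stand; origin on the bench under its middle, +x to its front. Deck top 160 mm up, 116 wide; tyres reach 135 mm up; electronics up to 20 mm above the deck begin 115 mm behind way_mouth.
- clamp (a joint): Clamp lever, turns about a vertical pivot 30 mm ahead (+x) and 48 mm right (-y) of way_mouth. 0: open, points out to the right (-y); grows clockwise seen from above; 1.5 rad: at its stop, points almost straight back (-x). Starts at 0 to 0.4, stays where left, takes about 2 N at the knob.
- clamp_knob (a point): Centre of the 16 mm ball knob on the lever's end, 48 mm from the pivot, 21 mm above the way's floor; lever arm 9 mm thick, hub 18 dia.
- spare_camera: Bystander: a like camera head on a flat square plate (56 mm) with a round post; origin under its middle; not to be used.
- battery: Bystander: grey battery pack 105 x 34 x 26 mm, origin under its middle, long along x.
- servo: Bystander: black servo motor 54 x 20 x 43 mm, origin under its middle.
- spare_wheel: Bystander: spare tyre lying flat, 116 mm across, 46 high, origin under its middle.
- screwdriver: Bystander: screwdriver 170 mm long, lying.
- wrench: Bystander: wrench 140 mm long, lying.

How it is judged:
On the way, in this order (a step that is already met when the one before it is completed fails the run):
1. the camera's foot is down in the way and wedged tight between the jaws (x of camera_centre in the frame of way_mouth between 0 and 0.037 m and y of camera_centre in the frame of way_mouth between -0.004 and 0.004 m and z of camera_centre in the frame of way_mouth between 0.036 and 0.042 m and angle between the z axis of camera_centre and the z axis of way_mouth, either way round below 0.06 rad and angle between the x axis of camera_centre and the x axis of way_mouth, either way round below 0.08 rad and contact force between camera and fixed_jaw above 6 N), for 0.2 s.
2. the clamp lever is round to its stop (value of joint clamp above 1.35 rad), for 0.2 s.
At the end, for the whole second after the job is handed in: The camera sits upright in the way, lens forward, its centre 0 to 37 mm inside the mouth and within 4 mm of the middle line, wedged so that the foot presses on the fixed jaw with more than 6 N of its own accord, at rest; the clamp lever stands at more than 1.35 rad (all of step 1 and value of joint clamp above 1.35 rad and linear speed of camera below 0.01 m/s); the robot touches nothing.
It fails at once if the foot is forced: it presses on the fixed jaw with more than 32 N (contact force between camera and fixed_jaw above 32 N).
It fails at once if another thing on the bench is moved more than 30 mm (distance of any of spare_camera, battery, servo, spare_wheel, screwdriver, wrench from where it was at the start of the episode above 0.03 m).
It also fails if it takes over 70 s, if anything falls off the work surface, if the arm or the gripper's body presses on something with over 40 N, if the wrist force passes 120 N, or if a joint passes its speed limit or range.

ROBOT

A 6-joint arm with a two-finger parallel gripper is mounted at the origin on the work surface. World frame = base frame: x ahead of the robot, y to its left, z up, the work surface at z = 0. Lengths are in m, angles in rad, forces in N, time in s.
With the tool pointing down it reaches from about 0.25 to 0.725 m from the base axis. Payload 4 kg.
Tool frame: the origin (TCP) lies where the fingers leave the gripper's body, on its centre line; the fingertips stand 73 mm ahead of it and the grasp point (between the pads) lies 54 mm ahead of it (bot.tips_ahead is the z of the fingertips in the tool frame, in m); z points along the fingers, y is the direction in which the jaws open and shut (so a half turn about z gives the same grasp; the last joint's range is limited). The gripper opens to 85 mm and grips with 20 to 120 N. Pads are 22 mm wide; open, the fingers measure 114 mm over their backs; the gripper's body (76 mm by 85 mm) begins 54 mm behind the grasp point. The pads swing forward as they close: fully open they stand 13 mm farther back than shut.
Start: joints at [1.237, 0.241, 0.005, 1.335, 0, 1.571], TCP at [0.164, 0.472, 0.304] pointing down, gripper open.
Joint ranges: [-2.72, 2.72], [-1.05, 1.87], [-1.09, 1.28], [-1.99, 2.15], [-1.42, 1.44], [-3.14, 3.14]. Speed limits (rad/s): [2.79, 2.79, 3.14, 3.14, 3.14, 3.14].

INTERFACE

Orientations are given as a unit quaternion [x, y, z, w].
In Python, from workcell import readout, camera, get_calibration, order, bot gives the robot as it stands.
- The arm moves only by the tool send_rows, never from a script. Its argument "moves" is a list of rows, each a list of 3 entries, a list of its own where there are three numbers: the shift along the tool's x, y, z in mm, then the turn, a rotation vector about the tool's x, y, z in rad, then the finger opening in mm, from 0 to 85.4. In form: [[[dx, dy, dz], [ax, ay, az], grip], ...]. A call has 1 to 12 rows; each row is the pose to reach, as a shift and turn from the pose measured when the call began, along the tool's axes at that moment; what a row does not reach only later rows make up. A row lasts 1/12 s, in which the tool goes at most 41.7 mm and 7.16 degrees, less where a joint would pass 70% of its speed; a pose out of reach is approached as far as the arm can. A call with a gripper value outside its range is refused whole. The fingers move at their own pace and stop on an object; the grip force is fixed at half the most. Time passes only in rows, so rows that repeat a pose let the fingers close. It gives the time, the measured TCP pose, the force and the opening at its end, in the units of the state.
- readout.get_obs(): the state, without advancing time (a new reading comes with each control period).
- camera(name): name is "side" or "top" or "wrist"; returns the picture (384x512x3 uint8, red, green, blue); there is no depth.
- get_calibration(name): a dict with "fx", "fy", "cx", "cy" (pixels), "R" (3x3) and "t" (3): a world point X has camera coordinates R X + t. Camera axes: x right, y down, z forward; pixel columns grow to the right and rows downward; lengths in m; the calibration is good to about 2 mm. A picture is of the moment at which its call begins: read the wrist's pose just before it. get_calibration takes no time and is no camera call; for the wrist camera it gives the pose at the moment of the call.
- order.job_done(): hands the job in, once; it reports no verdict.
The state is a dict: "clock": time; "joint_pos": joint angles; "joint_vel": joint speeds; "tau": joint torques, N m; "eef_pos": TCP position; "tool_rot": TCP orientation; "ft_force": force on the tool from outside, world axes, zero at the start; "ft_torque": the same for the moment, N m; "grip_width": finger opening in m.
Only numpy, scipy, OpenCV 4.12 (cv2) and the standard library are available. Lean on these libraries where they do the work, as an engineer would, in place of code of your own. Each camera call takes 0.05 s, during which the arm holds its last target. There are 200 camera calls.

## Working session

There is one attempt and no reset: what is moved stays moved. The work goes in short steps, Python scripts to look and compute and a tool call to move; the robot and the scene stay as the last step left them, time stands still between calls to the robot, and variables do not carry over. Pictures are saved under pics/ and viewed, about 8 in all and at most 12, crops included, and the job is handed in when it is done.

Besides the shell and the picture viewer there is one more tool, called after "Emit:" by a JSON object that holds its "name" and its "arguments". send_rows: Moves the arm, as the interface text tells. Its arguments: {"type":"object","properties":{"moves":{"type":"array","items":{"type":"array"}}},"required":["moves"]}

```bash
ls; mkdir -p pics; python3 - <<'E'
from workcell import readout,camera,get_calibration,bot
import cv2,numpy as np
o=readout.get_obs(); print({k:np.round(v,3) for k,v in o.items()})
for n in("side","top","wrist"):
    c=get_calibration(n); print(n,{k:np.round(v,3).tolist() for k,v in c.items()})
ims=[camera(n)[:,:,::-1] for n in("side","top","wrist")]
for n,i in zip(("side","top","wrist"),ims): cv2.imwrite(f"pics/{n}0.png",i)
cv2.imwrite("pics/st.png",cv2.resize(ims[0],(800,600),interpolation=cv2.INTER_CUBIC))
cv2.imwrite("pics/tt.png",cv2.resize(ims[1],(800,600),interpolation=cv2.INTER_CUBIC))
E
```

```text
pics
{'clock': np.float64(0.0), 'joint_pos': array([ 1.237,  0.241,  0.004,  1.335, -0.   ,  1.571]), 'joint_vel': array([ 0.001, -0.002, -0.002, -0.001, -0.001,  0.   ]), 'tau': array([-2.0000e-03, -3.7231e+01,  2.5241e+01,  1.7000e-02, -0.0000e+00,
       -0.0000e+00]), 'eef_pos': array([0.164, 0.472, 0.303]), 'tool_rot': array([ 0.166,  0.986, -0.001, -0.   ]), 'ft_force': array([0.088, 0.217, 0.463]), 'ft_torque': array([ 0.037, -0.009,  0.012]), 'grip_width': np.float64(0.085)}
side {'fx': 355.311, 'fy': 355.311, 'cx': 255.408, 'cy': 183.338, 'R': [[-0.951, -0.308, 0.007], [-0.227, 0.686, -0.691], [0.209, -0.659, -0.723]], 't': [0.45, 0.319, 0.941]}
top {'fx': 389.644, 'fy': 389.644, 'cx': 253.179, 'cy': 187.685, 'R': [[-0.025, -1.0, -0.0], [-0.975, 0.025, -0.222], [0.222, -0.005, -0.975]], 't': [-0.13, 0.576, 0.988]}
wrist {'fx': 273.366, 'fy': 273.366, 'cx': 259.026, 'cy': 192.74, 'R': [[0.328, 0.945, -0.002], [0.912, -0.316, 0.262], [0.247, -0.088, -0.965]], 't': [-0.499, -0.034, 0.378]}
```

View pics/st.png

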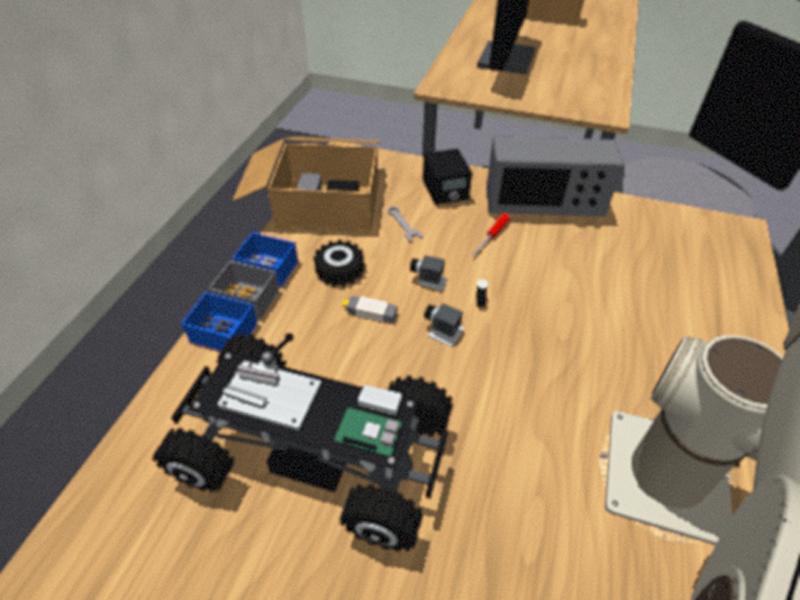

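View pics/tt.png

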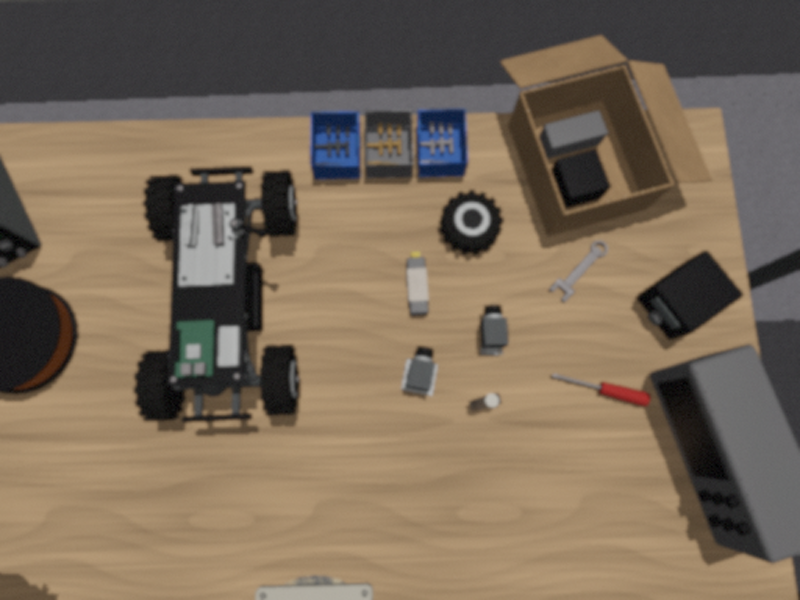

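Side and top views: the rover is on the left with the way at about (208,240) in the top view, front up. The two camera heads are at (493,330), which has a narrow foot, and (421,372), which has a wide plate. The first is probably the target.

```bash
cat > h.py <<'E'
import numpy as np,cv2
from workcell import readout,camera,get_calibration,bot
from scipy.spatial.transform import Rotation as Rot
S=512/800
def ray(c,uv):
    R=np.array(c["R"]);t=np.array(c["t"])
    d=R.T@np.array([(uv[0]-c["cx"])/c["fx"],(uv[1]-c["cy"])/c["fy"],1]); return -R.T@t,d
def onz(c,uv,z):
    o,d=ray(c,uv); return o+d*(z-o[2])/d[2]
def tri(rays):
    A=np.zeros((3,3));b=np.zeros(3)
    for o,d in rays:
        d=d/np.linalg.norm(d);P=np.eye(3)-np.outer(d,d);A+=P;b+=P@o
    x=np.linalg.solve(A,b)
    return x,[np.linalg.norm(np.cross(x-o,d/np.linalg.norm(d))) for o,d in rays]
def proj(c,X):
    q=np.array(c["R"])@np.array(X)+np.array(c["t"]); return np.array([c["fx"]*q[0]/q[2]+c["cx"],c["fy"]*q[1]/q[2]+c["cy"]])
def row(pos,rot):   # target TCP pose -> shift mm, rotvec
    o=readout.get_obs();R=Rot.from_quat(o["tool_rot"])
    return np.round(1000*R.inv().apply(np.array(pos)-o["eef_pos"]),1).tolist(),np.round((R.inv()*rot).as_rotvec(),3).tolist()
def down(yaw):  # tool z down, tool x axis at yaw in world
    c,s=np.cos(yaw),np.sin(yaw); return Rot.from_matrix(np.array([[c,s,0],[s,-c,0],[0,0,-1.]]))
def snap(name,n="wrist"):
    c=get_calibration(n);im=camera(n)[:,:,::-1].copy()
    np.save(f"pics/{name}_c.npy",c,allow_pickle=True);cv2.imwrite(f"pics/{name}.png",im);return im,c
def load(name): return cv2.imread(f"pics/{name}.png"),np.load(f"pics/{name}_c.npy",allow_pickle=True).item()
E
python3 - <<'E'
from h import *
c=get_calibration("top");s=get_calibration("side")
for n,a,b,z in(("A body",(493,325),(431,264),.06),("B body",(421,370),(447,318),.06),("plate corners fl",(185,204),None,.165),("fr",(237,204),None,.165),("bl",(180,283),None,.165),("br",(233,284),None,.165),("knob?",(270,287),(288,338),.19)):
    print(n,np.round(onz(c,np.array(a)*S,z),3), np.round(tri([ray(c,np.array(a)*S),ray(s,np.array(b)*S)])[0],3) if b else "")
o=readout.get_obs();R=Rot.from_quat(o["tool_rot"]).as_matrix();print(R.round(3))
w=get_calibration("wrist");print("cam in tool",R.T@(-np.array(w["R"]).T@w["t"]-o["eef_pos"]),(w["R"]@R).round(3))
t=cv2.imread("pics/top0.png")[90:200,90:200];w0=cv2.imread("pics/wrist0.png")
cv2.imwrite("pics/c1.png",np.hstack([cv2.resize(t,(400,400),interpolation=cv2.INTER_CUBIC),cv2.resize(w0,(400,300)).repeat(1,0) if 0 else cv2.copyMakeBorder(cv2.resize(w0,(400,300)),0,100,0,0,0)]))
E
```

```text
A body [ 0.514 -0.31   0.06 ] [ 0.507 -0.311  0.059]
B body [ 0.44  -0.184  0.06 ] [ 0.436 -0.185  0.043]
plate corners fl [0.706 0.192 0.165] 
fr [0.704 0.108 0.165] 
bl [0.575 0.193 0.165] 
br [0.571 0.11  0.165] 
knob? [0.559 0.047 0.19 ] [0.599 0.059 0.19 ]
[[-0.945  0.328 -0.001]
 [ 0.328  0.945 -0.001]
 [ 0.    -0.002 -1.   ]]
cam in tool [ 0.06589049 -0.00020641 -0.06925884] [[-0.001  1.     0.   ]
 [-0.965 -0.    -0.262]
 [-0.262 -0.001  0.965]]
```

View pics/c1.png

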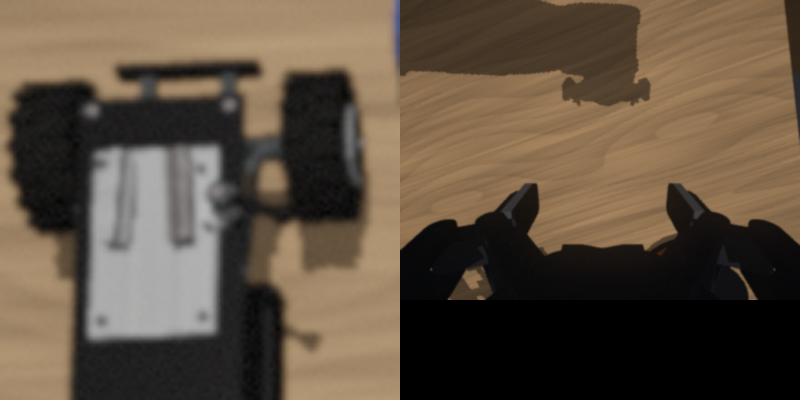

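```bash
python3 - <<'E'
from h import *
print(row([.34,.1,.36],down(np.pi)))
E
```

```text
([-288.5, -293.9, -56.3], [-0.002, -0.0, -0.334])
```

Emit:
{"name": "send_rows", "arguments": {"moves": [[[-288,-294,-56],[0,0,-0.334],85],[[-288,-294,-56],[0,0,-0.334],85],[[-288,-294,-56],[0,0,-0.334],85],[[-288,-294,-56],[0,0,-0.334],85],[[-288,-294,-56],[0,0,-0.334],85],[[-288,-294,-56],[0,0,-0.334],85],[[-288,-294,-56],[0,0,-0.334],85],[[-288,-294,-56],[0,0,-0.334],85],[[-288,-294,-56],[0,0,-0.334],85],[[-288,-294,-56],[0,0,-0.334],85],[[-288,-294,-56],[0,0,-0.334],85],[[-288,-294,-56],[0,0,-0.334],85]]}}

```text
clock: 1.15
eef_pos: [0.3403, 0.0978, 0.3598]
tool_rot: [0.004, 1.0, -0.001, -0.0]
ft_force: [0.0, -0.5, -0.2]
grip_width: 0.0848
```

```bash
python3 - <<'E'
from h import *
o=readout.get_obs();print(o["clock"],o["joint_pos"].round(3),o["eef_pos"].round(3),Rot.from_quat(o["tool_rot"]).as_matrix().round(3)[:,0])
print(row([.46,-.26,.32],down(np.pi)))
E
```

```text
1.15 [ 2.810e-01 -7.100e-02 -1.960e-01  1.447e+00 -1.000e-03  2.880e-01] [0.34  0.098 0.36 ] [-1.     0.007  0.   ]
([-122.3, -356.9, 40.2], [-0.001, -0.0, -0.007])
```

Emit:
{"name": "send_rows", "arguments": {"moves": [[[-122,-357,40],[0,0,-0.007],85],[[-122,-357,40],[0,0,-0.007],85],[[-122,-357,40],[0,0,-0.007],85],[[-122,-357,40],[0,0,-0.007],85],[[-122,-357,40],[0,0,-0.007],85],[[-122,-357,40],[0,0,-0.007],85],[[-122,-357,40],[0,0,-0.007],85],[[-122,-357,40],[0,0,-0.007],85],[[-122,-357,40],[0,0,-0.007],85],[[-122,-357,40],[0,0,-0.007],85],[[-122,-357,40],[0,0,-0.007],85],[[-122,-357,40],[0,0,-0.007],85]]}}

```text
clock: 2.15
eef_pos: [0.46, -0.2583, 0.3193]
tool_rot: [-0.001, 1.0, 0.0, -0.001]
ft_force: [-0.1, 0.6, 0.1]
grip_width: 0.0849
```

```bash
python3 - <<'E'
from h import *
o=readout.get_obs();print(o["clock"],o["eef_pos"].round(3))
im,c=snap("w1");cv2.imwrite("pics/w1v.png",cv2.resize(im,(800,600),interpolation=cv2.INTER_CUBIC))
E
```

```text
2.15 [ 0.46  -0.258  0.319]
```

View pics/w1v.png

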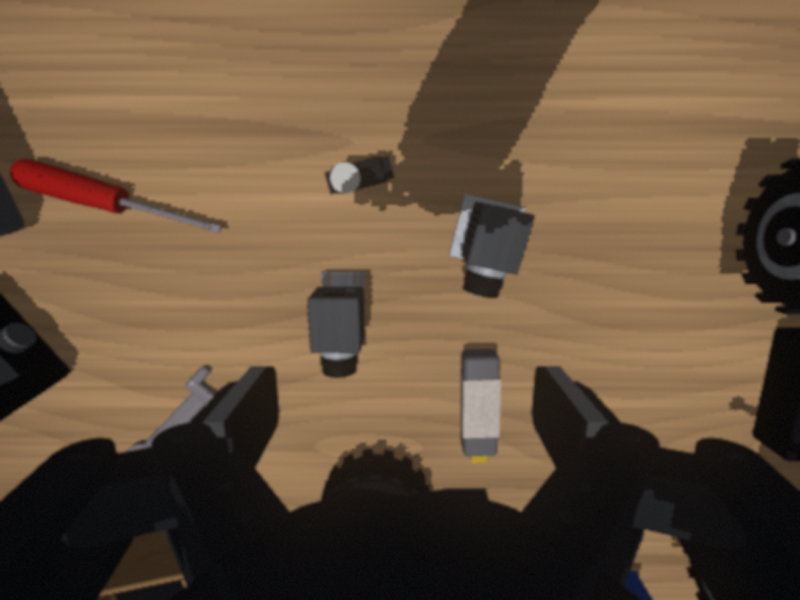

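The wrist view shows the target at (337,322) with its narrow wedge tail up at (345,277) and the lens down at (338,365), so the lens faces world +x. The spare at (490,238) has the wide plate. I'll take a second view from nearer.

Emit:
{"name": "send_rows", "arguments": {"moves": [[[0,-52,60],[0,0,0],85],[[0,-52,60],[0,0,0],85],[[0,-52,60],[0,0,0],85],[[0,-52,60],[0,0,0],85]]}}

```text
clock: 2.53
eef_pos: [0.4592, -0.3078, 0.2586]
tool_rot: [-0.002, 1.0, 0.002, -0.002]
ft_force: [-0.1, -0.1, 1.1]
grip_width: 0.0847
```

```bash
python3 - <<'E'
from h import *
o=readout.get_obs();print(o["clock"],o["eef_pos"].round(4))
im,c=snap("w2")
im1,_=load("w1")
a=cv2.resize(im[120:340,160:360],(440,484),interpolation=cv2.INTER_CUBIC)
b=cv2.resize(im1[160:250,180:250],(350,450),interpolation=cv2.INTER_CUBIC)
b=cv2.copyMakeBorder(b,0,34,0,0,0);cv2.imwrite("pics/w2v.png",np.hstack([a,b]))
E
```

```text
2.5333 [ 0.4592 -0.3078  0.2586]
```

View pics/w2v.png

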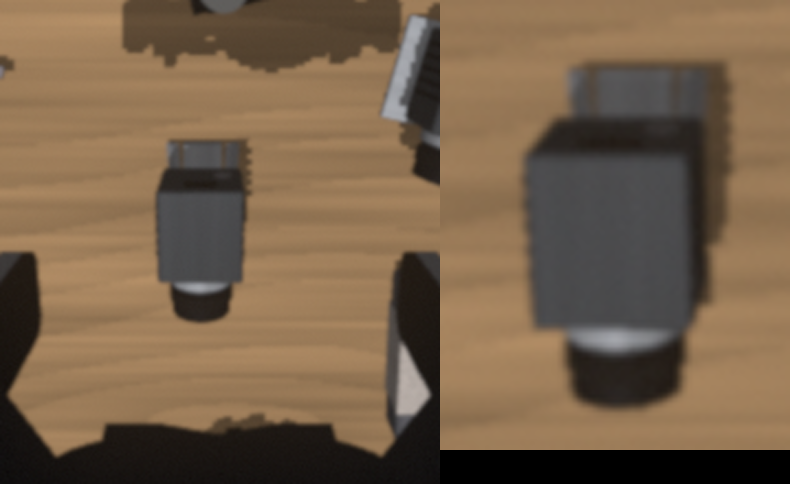

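```bash
python3 - <<'E'
from h import *
_,c1=load("w1");_,c2=load("w2")
p2=np.array([(158,192),(243,191),(242,281),(158,281)])/2.2+[160,120]
p1=np.array([(197.4,191),(229.4,191),(230,225.6),(198.4,225.6)])
for a,b in zip(p1,p2): 
    x,e=tri([ray(c1,a),ray(c2,b)]);print(x.round(4),np.round(e,4),onz(c2,b,.06).round(4),onz(c1,a,.06).round(4))
q=np.array([onz(c2,b,.06) for b in p2]);print(q.mean(0), np.arctan2(*(q[2]+q[3]-q[0]-q[1])[[1,0]]))
for uv in((169,141),(246,140)):print("tail",onz(c2,np.array(uv)/2.2+[160,120],0).round(4))
t=np.array(q.mean(0));print(row([t[0],t[1],.16],down(np.pi)))
E
```

```text
[ 0.4813 -0.3358  0.0572] [0.0001 0.0001] [ 0.4806 -0.3355  0.06  ] [ 0.4805 -0.3351  0.06  ]
[ 0.4813 -0.2956  0.0565] [0.0001 0.0001] [ 0.48   -0.2958  0.06  ] [ 0.4805 -0.2953  0.06  ]
[ 0.5264 -0.2957  0.0597] [0.0002 0.0002] [ 0.526  -0.2956  0.06  ] [ 0.5265 -0.2958  0.06  ]
[ 0.5273 -0.3369  0.0579] [0.0001 0.0001] [ 0.5261 -0.3366  0.06  ] [ 0.5265 -0.3364  0.06  ]
[ 0.50317077 -0.31586639  0.06      ] -0.009552157461862372
tail [ 0.47   -0.3347  0.    ]
tail [ 0.4694 -0.2916  0.    ]
([-43.4, -8.3, 100.1], [0.001, -0.002, 0.004])
```

Emit:
{"name": "send_rows", "arguments": {"moves": [[[-44,-8,40],[0,0,0.004],85],[[-44,-8,80],[0,0,0.004],85],[[-44,-8,100],[0,0,0.004],85],[[-44,-8,130],[0,0,0.004],85],[[-44,-8,150],[0,0,0.004],85],[[-44,-8,160],[0,0,0.004],85],[[-44,-8,165],[0,0,0.004],85],[[-44,-8,165],[0,0,0.004],85]]}}

```text
clock: 3.25
eef_pos: [0.5043, -0.3147, 0.096]
tool_rot: [-0.001, 1.0, 0.001, -0.001]
ft_force: [0.1, -0.1, 0.7]
grip_width: 0.0852
```

```bash
python3 - <<'E'
from h import *
print(bot.tips_ahead); o=readout.get_obs();print(o["clock"],o["eef_pos"].round(4),o["tool_rot"].round(4)); print(row([.5034,-.3159,.093],down(np.pi)))
E
```

```text
0.0726
3.25 [ 0.5043 -0.3147  0.096 ] [-9.e-04  1.e+00  5.e-04 -6.e-04]
([0.9, -1.2, 3.0], [0.001, -0.001, 0.002])
```

Emit:
{"name": "send_rows", "arguments": {"moves": [[[0,-1,2],[0,0,0.002],85],[[0,-1,2],[0,0,0.002],40],[[0,-1,2],[0,0,0.002],30],[[0,-1,2],[0,0,0.002],30],[[0,-1,2],[0,0,0.002],30],[[0,-1,2],[0,0,0.002],30],[[0,-1,2],[0,0,0.002],30],[[0,-1,2],[0,0,0.002],30],[[0,-1,2],[0,0,0.002],30],[[0,-1,2],[0,0,0.002],30]]}}

```text
clock: 4.08
eef_pos: [0.5049, -0.3162, 0.0952]
tool_rot: [0.0, 1.0, -0.0, 0.0]
ft_force: [-0.3, -0.2, 5.5]
grip_width: 0.0414
```

Emit:
{"name": "send_rows", "arguments": {"moves": [[[0,0,-40],[0,0,0],30],[[0,0,-80],[0,0,0],30],[[0,0,-120],[0,0,0],30],[[0,0,-160],[0,0,0],30],[[0,0,-200],[0,0,0],30],[[0,0,-230],[0,0,0],30],[[0,0,-240],[0,0,0],30],[[0,0,-240],[0,0,0],30]]}}

```text
clock: 4.75
eef_pos: [0.5055, -0.3167, 0.3376]
tool_rot: [0.0, 1.0, -0.001, 0.002]
ft_force: [0.7, 0.1, -3.5]
grip_width: 0.0411
```

```bash
python3 - <<'E'
from h import *
print(row([.63,.07,.335],down(np.pi/2)))
E
```

```text
([-124.3, 386.8, 2.1], [0.002, 0.006, 1.57])
```

Emit:
{"name": "send_rows", "arguments": {"moves": [[[-124,387,2],[0,0,1.57],30],[[-124,387,2],[0,0,1.57],30],[[-124,387,2],[0,0,1.57],30],[[-124,387,2],[0,0,1.57],30],[[-124,387,2],[0,0,1.57],30],[[-124,387,2],[0,0,1.57],30],[[-124,387,2],[0,0,1.57],30],[[-124,387,2],[0,0,1.57],30],[[-124,387,2],[0,0,1.57],30],[[-124,387,2],[0,0,1.57],30],[[-124,387,2],[0,0,1.57],30],[[-124,387,2],[0,0,1.57],30]]}}

```text
clock: 5.75
eef_pos: [0.6294, 0.0747, 0.3293]
tool_rot: [0.656, 0.755, -0.002, -0.001]
ft_force: [0.4, -1.0, -3.2]
grip_width: 0.0415
```

```bash
python3 - <<'E'
from h import *
o=readout.get_obs();print(o["clock"],o["eef_pos"].round(4),o["tool_rot"].round(4),o["joint_pos"].round(2)); print(row([.63,.07,.335],down(np.pi/2)))
E
```

```text
5.75 [0.6294 0.0747 0.3293] [ 6.558e-01  7.549e-01 -1.700e-03 -5.000e-04] [ 0.12  0.52  0.48  1.53 -0.    1.55]
([-4.8, -0.1, -5.6], [-0.003, 0.002, 0.14])
```

Emit:
{"name": "send_rows", "arguments": {"moves": [[[0,0,0],[0,0,0.14],30],[[0,0,0],[0,0,0.14],30],[[0,0,0],[0,0,0.14],30]]}}

```text
clock: 6.0
eef_pos: [0.6284, 0.0748, 0.3252]
tool_rot: [0.706, 0.708, -0.005, -0.003]
ft_force: [-0.5, -0.3, -3.1]
grip_width: 0.0411
```

```bash
python3 - <<'E'
from h import *
o=readout.get_obs();print(o["clock"],o["eef_pos"].round(4),o["tool_rot"].round(4))
im,c=snap("v1");cv2.imwrite("pics/v1v.png",cv2.resize(im,(800,600),interpolation=cv2.INTER_CUBIC))
E
```

```text
6.0 [0.6284 0.0748 0.3252] [ 0.706   0.7082 -0.0046 -0.0026]
```

View pics/v1v.png

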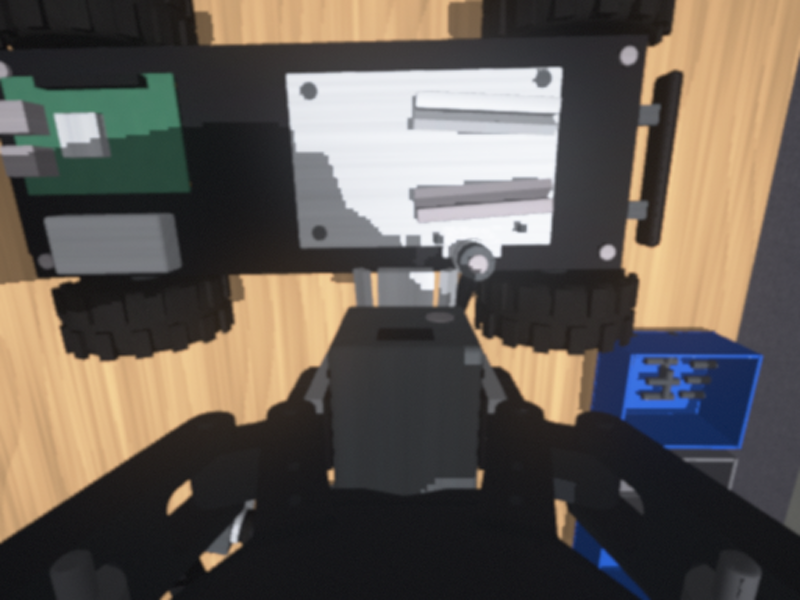

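Emit:
{"name": "send_rows", "arguments": {"moves": [[[-25,-60,0],[0,0,0],30],[[-25,-60,0],[0,0,0],30],[[-25,-60,0],[0,0,0],30],[[-25,-60,0],[0,0,0],30]]}}

```text
clock: 6.38
eef_pos: [0.5676, 0.0482, 0.3266]
tool_rot: [0.706, 0.708, -0.004, -0.002]
ft_force: [2.3, 0.6, -2.8]
grip_width: 0.0414
```

```bash
python3 - <<'E'
from h import *
o=readout.get_obs();print(o["clock"],o["eef_pos"].round(4),o["tool_rot"].round(4))
im,c=snap("v2");_,c1=load("v1");im1,_=load("v1")
for uv in ((287,73),(562,67),(551,246),(300,248)):
    X=onz(c1,np.array(uv)*S,.17); print(X.round(4),proj(c,X).round(0))
m=proj(c,onz(c1,np.array((490,170))*S,.175));x0,y0=int(m[0])-65,max(0,int(m[1])-65);print(x0,y0)
a=cv2.resize(im1[35:185,245:365],(400,500),interpolation=cv2.INTER_CUBIC)   # 3.333
b=cv2.resize(im[y0:y0+150,x0:x0+120],(400,500),interpolation=cv2.INTER_CUBIC)
cv2.imwrite("pics/v2v.png",np.hstack([a,b]))
E
```

```text
6.3833 [0.5676 0.0482 0.3266] [ 0.706   0.7082 -0.0043 -0.0024]
[0.5707 0.1917 0.17  ] [266.   6.]
[0.701  0.1943 0.17  ] [448.   2.]
[0.7036 0.1097 0.17  ] [432. 124.]
[0.5717 0.1081 0.17  ] [266. 126.]
332 6
```

View pics/v2v.png

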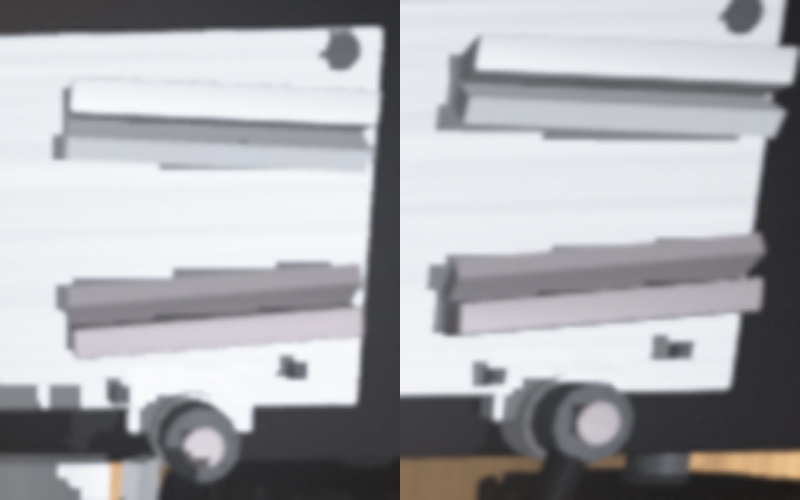

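```bash
python3 - <<'E'
from h import *
_,c1=load("v1");_,c2=load("v2")
A=lambda u,v:np.array([u/3.3333+245,v/3.3333+35])
B=lambda u,v:np.array([(u-400)/3.3333+332,v/3.3333+6])
P={"fix inner mouth":((66,160),(465,122)),"fix inner end":((372,168),(780,135)),"gib inner mouth":((70,290),(457,264)),"gib inner end":((360,268),(764,237)),"fix outer mouth":((72,82),(480,38)),
"gib outer mouth":((80,357),(462,333)),"hub top":((203,446),(598,423)),"plate fr":((357,405),(731,389)),"gib outer end":((363,335),(763,308))}
for k,(a,b) in P.items():
    x,e=tri([ray(c1,A(*a)),ray(c2,B(*b))]);print(k,x.round(4),np.round(e,4)[0],onz(c1,A(*a),.1835).round(4),onz(c2,B(*b),.1835).round(4))
s=np.array([(287,73),(562,67),(551,246),(300,248)])*S
E
```

```text
fix inner mouth [0.6311 0.1652 0.182 ] 0.0 [0.6311 0.165  0.1835] [0.6307 0.1649 0.1835]
fix inner end [0.6983 0.1634 0.1805] 0.0004 [0.6972 0.1635 0.1835] [0.6967 0.1624 0.1835]
gib inner mouth [0.6324 0.1376 0.1803] 0.0002 [0.6323 0.1378 0.1835] [0.6315 0.1371 0.1835]
gib inner end [0.6964 0.1426 0.1842] 0.0001 [0.6965 0.1427 0.1835] [0.6969 0.1426 0.1835]
fix outer mouth [0.6323 0.1804 0.1836] 0.0 [0.6323 0.1804 0.1835] [0.6323 0.1804 0.1835]
gib outer mouth [0.6347 0.1228 0.1808] 0.0 [0.6347 0.123  0.1835] [0.6339 0.1228 0.1835]
hub top [0.6624 0.104  0.192 ] 0.0002 [0.6637 0.1026 0.1835] [0.6664 0.1034 0.1835]
plate fr [0.7029 0.1106 0.1706] 0.0001 [0.6987 0.1123 0.1835] [0.6951 0.1109 0.1835]
gib outer end [0.6981 0.1281 0.1853] 0.0001 [0.6986 0.1281 0.1835] [0.6992 0.1281 0.1835]
```

The wrist views show the fixed jaw above, the gib below, the mouth at x≈0.632 and the jaw tops at 0.183 m, as given. The hub is at (0.6625, 0.104), which puts the mouth at about (0.632, 0.152) with a yaw of about 0.02.

```bash
python3 - <<'E'
from h import *
print(row([.6015,.1513,.325],down(np.pi+.02)))
E
```

```text
([102.6, 33.1, 1.6], [-0.008, -0.004, -1.588])
```

Emit:
{"name": "send_rows", "arguments": {"moves": [[[103,33,0],[-0.008,-0.004,-1.588],30],[[103,33,0],[-0.008,-0.004,-1.588],30],[[103,33,0],[-0.008,-0.004,-1.588],30],[[103,33,0],[-0.008,-0.004,-1.588],30],[[103,33,0],[-0.008,-0.004,-1.588],30],[[103,33,0],[-0.008,-0.004,-1.588],30],[[103,33,0],[-0.008,-0.004,-1.588],30],[[103,33,0],[-0.008,-0.004,-1.588],30],[[103,33,0],[-0.008,-0.004,-1.588],30],[[103,33,0],[-0.008,-0.004,-1.588],30],[[103,33,0],[-0.008,-0.004,-1.588],30],[[103,33,0],[-0.008,-0.004,-1.588],30]]}}

```text
clock: 7.43
eef_pos: [0.6026, 0.152, 0.3267]
tool_rot: [0.03, 1.0, 0.0, 0.001]
ft_force: [0.3, -0.6, -2.6]
grip_width: 0.0412
```

```bash
python3 - <<'E'
from h import *
print(row([.6015,.1513,.300],down(np.pi+.02)))
E
```

```text
([1.1, -0.8, 26.7], [0.0, 0.002, -0.08])
```

Emit:
{"name": "send_rows", "arguments": {"moves": [[[1,-1,10],[0,0,-0.08],30],[[1,-1,20],[0,0,-0.08],30],[[1,-1,30],[0,0,-0.08],30],[[1,-1,40],[0,0,-0.08],30],[[1,-1,48],[0,0,-0.08],30],[[1,-1,48],[0,0,-0.08],30],[[1,-1,48],[0,0,-0.08],30]]}}

```text
clock: 8.02
eef_pos: [0.6013, 0.1511, 0.2777]
tool_rot: [-0.01, 1.0, -0.0, -0.0]
ft_force: [-0.2, -1.2, -1.9]
grip_width: 0.0414
```

```bash
python3 - <<'E'
from h import *
o=readout.get_obs();print(o["eef_pos"].round(4),o["ft_force"].round(2),Rot.from_quat(o["tool_rot"]).as_matrix()[:,0].round(4));print(row([.6015,.1513,.269],down(np.pi+.02)))
s,_=snap("s1","side");t,_=snap("t1","top")
cv2.imwrite("pics/st1.png",np.hstack([cv2.resize(s[190:300,110:230],(400,367),interpolation=cv2.INTER_CUBIC),cv2.resize(t[100:210,90:210],(400,367),interpolation=cv2.INTER_CUBIC)]))
E
```

```text
[0.6013 0.1511 0.2777] [-0.2  -1.22 -1.92] [-9.998e-01 -1.910e-02  2.000e-04]
([-0.2, 0.2, 8.7], [-0.0, -0.0, -0.001])
```

View pics/st1.png

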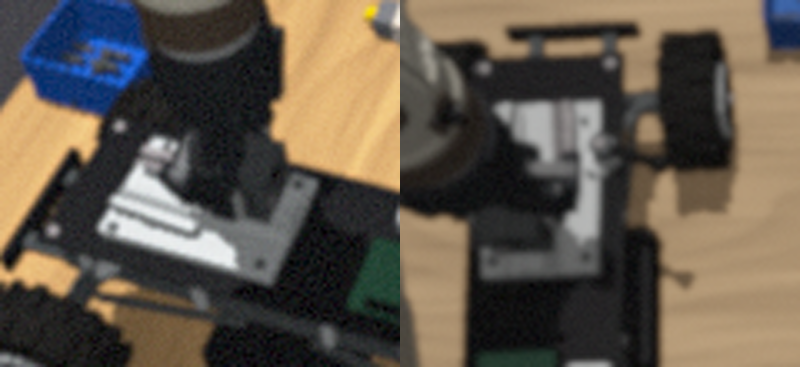

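The arm hides the foot here, so I'll find the floor by feel.

Emit:
{"name": "send_rows", "arguments": {"moves": [[[0,0,5],[0,0,0],30],[[0,0,9],[0,0,0],30],[[0,0,10],[0,0,0],30],[[0,0,10],[0,0,0],30],[[0,0,10],[0,0,0],30]]}}

```text
clock: 8.53
eef_pos: [0.6018, 0.1512, 0.269]
tool_rot: [-0.01, 1.0, 0.0, 0.001]
ft_force: [0.5, 0.2, -3.6]
grip_width: 0.0413
```

Emit:
{"name": "send_rows", "arguments": {"moves": [[[0,0,1],[0,0,0],30],[[0,0,2],[0,0,0],30],[[0,0,2],[0,0,0],30],[[0,0,2],[0,0,0],30]]}}

```text
clock: 8.87
eef_pos: [0.6018, 0.1512, 0.267]
tool_rot: [-0.01, 1.0, 0.0, 0.001]
ft_force: [0.1, 0.2, -3.3]
grip_width: 0.0415
```

Emit:
{"name": "send_rows", "arguments": {"moves": [[[0,0,1],[0,0,0],30],[[0,0,1],[0,0,0],30],[[0,0,1],[0,0,0],30]]}}

```text
clock: 9.12
eef_pos: [0.6018, 0.1512, 0.266]
tool_rot: [-0.01, 1.0, 0.0, 0.001]
ft_force: [1.2, -0.3, -3.9]
grip_width: 0.0413
```

Emit:
{"name": "send_rows", "arguments": {"moves": [[[0,0,1],[0,0,0],30],[[0,0,1],[0,0,0],30],[[0,0,1],[0,0,0],30]]}}

```text
clock: 9.37
eef_pos: [0.6019, 0.1512, 0.2652]
tool_rot: [-0.01, 1.0, 0.0, 0.001]
ft_force: [0.3, 0.4, -1.9]
grip_width: 0.0413
```

Emit:
{"name": "send_rows", "arguments": {"moves": [[[-3,0,0],[0,0,0],30],[[-6,0,0],[0,0,0],30],[[-9,0,0],[0,0,0],30],[[-11,0,0],[0,0,0],30],[[-11,0,0],[0,0,0],30]]}}

```text
clock: 9.78
eef_pos: [0.6136, 0.1514, 0.2653]
tool_rot: [-0.01, 1.0, 0.0, 0.002]
ft_force: [0.5, 0.2, -1.9]
grip_width: 0.0414
```

Emit:
{"name": "send_rows", "arguments": {"moves": [[[-3,0,0],[0,0,0],30],[[-6,0,0],[0,0,0],30],[[-9,0,0],[0,0,0],30],[[-11,0,0],[0,0,0],30],[[-11,0,0],[0,0,0],30]]}}

```text
clock: 10.2
eef_pos: [0.6251, 0.1518, 0.2653]
tool_rot: [-0.01, 1.0, 0.0, 0.002]
ft_force: [0.7, 0.6, -1.9]
grip_width: 0.0412
```

Emit:
{"name": "send_rows", "arguments": {"moves": [[[0,0,0],[0,0,0],60],[[0,0,0],[0,0,0],60],[[0,0,0],[0,0,0],60],[[0,0,0],[0,0,0],60],[[0,0,0],[0,0,0],60]]}}

```text
clock: 10.62
eef_pos: [0.6251, 0.1517, 0.2656]
tool_rot: [-0.01, 1.0, 0.001, 0.002]
ft_force: [-0.3, -0.8, 0.6]
grip_width: 0.06
```

Emit:
{"name": "send_rows", "arguments": {"moves": [[[0,0,-25],[0,0,0],60],[[0,0,-50],[0,0,0],60],[[0,0,-75],[0,0,0],60],[[30,0,-90],[0,0,0],40],[[60,0,-90],[0,0,0],20],[[60,0,-90],[0,0,0],0],[[60,0,-90],[0,0,0],0],[[60,0,-90],[0,0,0],0],[[60,0,-90],[0,0,0],0]]}}

```text
clock: 11.37
eef_pos: [0.5656, 0.1506, 0.3555]
tool_rot: [-0.009, 1.0, 0.001, 0.003]
ft_force: [0.6, -0.5, -0.4]
grip_width: 0.0001
```

```bash
python3 - <<'E'
from h import *
o=readout.get_obs();print(o["eef_pos"].round(4),o["ft_force"].round(2),o["grip_width"])
w,_=snap("w3");t,_=snap("t2","top")
cv2.imwrite("pics/w3v.png",np.hstack([cv2.resize(w,(480,360)),cv2.resize(t[100:200,100:180],(288,360),interpolation=cv2.INTER_CUBIC)]))
E
```

```text
[0.5656 0.1506 0.3555] [ 0.58 -0.48 -0.43] 0.00011001990260743217
```

View pics/w3v.png

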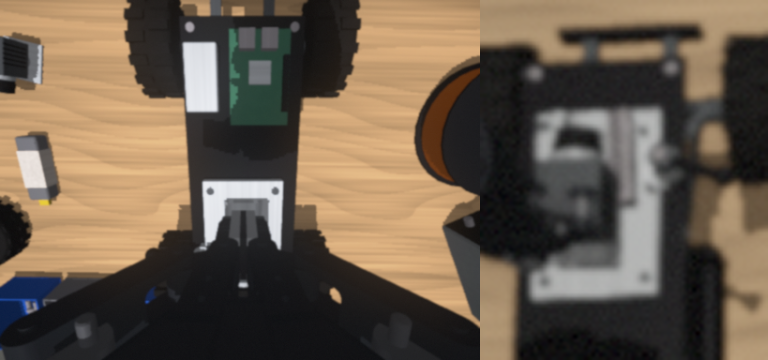

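The camera head stands in the start of the way with its tail showing. The next step is closed fingertips low behind the tail, pushing with the force watched.

```bash
python3 - <<'E'
from h import *
print(row([.557,.151,.2455],down(np.pi+.02)))
E
```

```text
([9.2, 0.5, 109.6], [0.001, 0.005, -0.001])
```

Emit:
{"name": "send_rows", "arguments": {"moves": [[[9,0,30],[0,0.005,0],0],[[9,0,60],[0,0.005,0],0],[[9,0,85],[0,0.005,0],0],[[9,0,100],[0,0.005,0],0],[[9,0,107],[0,0.005,0],0],[[9,0,109.5],[0,0.005,0],0],[[9,0,109.5],[0,0.005,0],0],[[9,0,109.5],[0,0.005,0],0]]}}

```text
clock: 12.13
eef_pos: [0.5581, 0.1506, 0.2467]
tool_rot: [-0.009, 1.0, 0.001, 0.001]
ft_force: [-0.3, 0.2, 0.8]
grip_width: 0.0001
```

Emit:
{"name": "send_rows", "arguments": {"moves": [[[-4,0,0],[0,0,0],0],[[-8,0,0],[0,0,0],0],[[-12,0,0],[0,0,0],0],[[-15,0,0],[0,0,0],0],[[-18,0,0],[0,0,0],0],[[-18,0,0],[0,0,0],0]]}}

```text
clock: 12.63
eef_pos: [0.5768, 0.151, 0.2467]
tool_rot: [-0.009, 1.0, 0.001, 0.001]
ft_force: [-0.3, -0.6, -0.2]
grip_width: 0.0002
```

Emit:
{"name": "send_rows", "arguments": {"moves": [[[-2,0,0],[0,0,0],0],[[-4,0,0],[0,0,0],0],[[-6,0,0],[0,0,0],0],[[-8,0,0],[0,0,0],0],[[-8,0,0],[0,0,0],0]]}}

```text
clock: 13.05
eef_pos: [0.5852, 0.1512, 0.2467]
tool_rot: [-0.009, 1.0, 0.001, 0.001]
ft_force: [0.4, 0.4, -0.2]
grip_width: -0.0
```

Emit:
{"name": "send_rows", "arguments": {"moves": [[[-1,0,0],[0,0,0],0],[[-2,0,0],[0,0,0],0],[[-3,0,0],[0,0,0],0],[[-3,0,0],[0,0,0],0]]}}

```text
clock: 13.38
eef_pos: [0.5883, 0.1512, 0.2467]
tool_rot: [-0.009, 1.0, 0.001, 0.001]
ft_force: [-0.3, 0.1, 0.1]
grip_width: 0.0001
```

Emit:
{"name": "send_rows", "arguments": {"moves": [[[-1,0,0],[0,0,0],0],[[-2,0,0],[0,0,0],0]]}}

```text
clock: 13.55
eef_pos: [0.5901, 0.1514, 0.2467]
tool_rot: [-0.009, 1.0, 0.001, 0.001]
ft_force: [-2.1, 0.5, 1.0]
grip_width: 0.0001
```

Emit:
{"name": "send_rows", "arguments": {"moves": [[[-1,0,0],[0,0,0],0],[[-2,0,0],[0,0,0],0]]}}

```text
clock: 13.72
eef_pos: [0.5909, 0.1514, 0.2465]
tool_rot: [-0.009, 1.0, 0.001, -0.001]
ft_force: [-5.9, 0.4, 3.3]
grip_width: 0.0
```

Emit:
{"name": "send_rows", "arguments": {"moves": [[[-1,0,0],[0,0,0],0],[[-2,0,0],[0,0,0],0]]}}

```text
clock: 13.88
eef_pos: [0.5913, 0.1514, 0.2463]
tool_rot: [-0.01, 1.0, 0.001, -0.003]
ft_force: [-8.6, 0.6, 3.6]
grip_width: -0.0002
```

```bash
python3 - <<'E'
from h import *
o=readout.get_obs();print(o["eef_pos"].round(4),o["ft_force"].round(2),o["tool_rot"].round(4))
w,c=snap("w4");t,ct=snap("t3","top");s,_=snap("s3","side")
for x in(.59,.60,.61,.632): print(x,proj(c,[x,.1515,.18]).round(0),proj(ct,[x,.1515,.23]).round(0))
cv2.imwrite("pics/w4v.png",np.hstack([cv2.resize(w[190:310,200:320],(400,400),interpolation=cv2.INTER_CUBIC),cv2.resize(s[210:270,130:190],(400,400),interpolation=cv2.INTER_CUBIC)]))
E
```

```text
[0.5913 0.1514 0.2463] [-8.64  0.57  3.56] [-9.5e-03  1.0e+00  9.0e-04 -2.6e-03]
0.59 [260. 243.] [124. 168.]
0.6 [259. 260.] [124. 163.]
0.61 [259. 276.] [124. 159.]
0.632 [258. 310.] [125. 150.]
```

View pics/w4v.png

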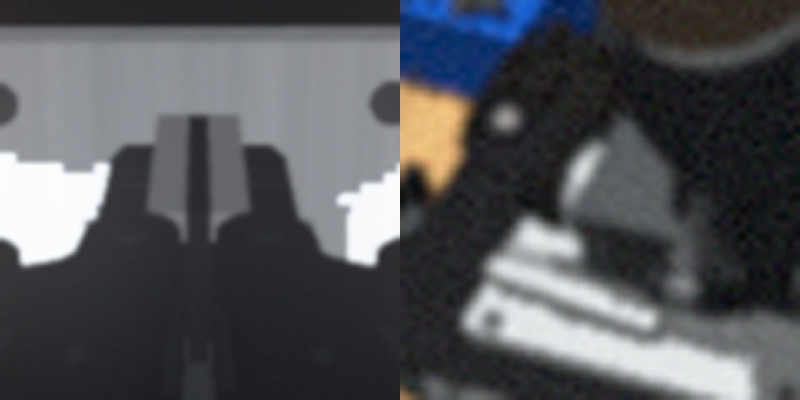

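```bash
python3 - <<'E'
from h import *
_,c=load("s3");print((-np.array(c["R"]).T@c["t"]).round(2))
f=lambda u,v:np.array([(u-400)/6.6667+130,v/6.6667+210])
for uv in((575,215),(625,115),(588,145)):
    o,d=ray(c,f(*uv)); 
    print(uv,onz(c,f(*uv),.188).round(4),onz(c,f(*uv),.23).round(4),"at y=.1725",(o+d*(.1725-o[1])/d[1]).round(4))
for C in(.625,.636,.65):
  for n,X in(("FLB",(C+.024,.1725,.188)),("FLT",(C+.024,.1725,.23)),("RLT",(C-.024,.1725,.23)),("lensfront",(C+.048,.1515,.209))):
    p=proj(c,X);print(C,n,((p-[130,210])*6.6667+[400,0]).round(0))
E
```

```text
[0.3  0.54 0.9 ]
(575, 215) [0.6725 0.1523 0.188 ] [0.6507 0.1753 0.23  ] at y=.1725 [0.6533 0.1725 0.2249]
(625, 115) [0.6767 0.1072 0.188 ] [0.6546 0.1328 0.23  ] at y=.1725 [0.6205 0.1725 0.295 ]
(588, 145) [0.6831 0.1236 0.188 ] [0.6606 0.1482 0.23  ] at y=.1725 [0.6385 0.1725 0.2713]
0.625 FLB [607. 279.]
0.625 FLT [584. 210.]
0.625 RLT [713. 248.]
0.625 lensfront [563. 179.]
0.636 FLB [579. 270.]
0.636 FLT [554. 201.]
0.636 RLT [683. 239.]
0.636 lensfront [535. 171.]
0.65 FLB [543. 260.]
0.65 FLT [518. 190.]
0.65 RLT [645. 228.]
0.65 lensfront [500. 160.]
```

```bash
python3 - <<'E'
from h import *
a,c=load("t2");b,_=load("t3")
print(proj(c,[.6716,.1517,.21]),proj(c,[.6476,.1517,.23]))
K=8
A=cv2.resize(cv2.cvtColor(a,6),None,fx=K,fy=K,interpolation=cv2.INTER_CUBIC);B=cv2.resize(cv2.cvtColor(b,6),None,fx=K,fy=K,interpolation=cv2.INTER_CUBIC)
print((cv2.cvtColor(a,6)[125:175,112:142:2]))
print((cv2.cvtColor(b,6)[125:175,112:142:2]))
for x0,x1,y0,y1 in((114,135,130,144),(118,135,128,140),(119,135,134,146)):
    T=A[y0*K:y1*K,x0*K:x1*K];W=B[(y0-9)*K:(y1+5)*K,(x0-3)*K:(x1+3)*K]
    r=cv2.matchTemplate(W,T,cv2.TM_CCOEFF_NORMED);_,m,_,l=cv2.minMaxLoc(r);print(m,l[0]/K-3,l[1]/K-9)
E
```

```text
[128.24892712 136.98228384] [125.08289072 143.73901   ]
[[ 28  31  29  32  30  33  33  32  31  30  34  33  32  33  31]
 [ 29  28  29  33  33  31  32  31  29  35  28  35  35  32  33]
 [ 30  33  31  30  33  28  30  31  34  35  33  33  31  35  33]
 [ 23  29  30  32  29  32  31  31  31  33  35  33  34  36  40]
 [ 27  30  32  33  45  49  38  42  46  47  52  48  44  56  65]
 [ 27  29  46  62  85  96  71  81  91 100 109 100  77  91 101]
 [ 27  36  79 109 131 141 107 124 140 150 158 145 106 115 124]
 [ 29  43 109 142 158 156 125 149 165 172 175 164 121 122 134]
 [ 27  47 110 141 164 153 119 149 167 174 178 169 126 123 137]
 [ 29  42  91 122 157 139  98 122 142 157 169 166 125 124 140]
 [ 31  44  90 119 145 106  65  79  99 114 141 160 125 120 141]
 [ 26  47 113 143 142  67  38  45  55  63  99 145 123 119 138]
 [ 29  56 136 164 141  48  28  35  33  32  65 130 122 117 135]
 [ 27  62 148 171 131  39  29  32  28  26  49 124 126 117 135]
 [ 32  67 151 170 118  36  38  45  37  25  46 125 127 117 135]
 [ 29  65 150 170 108  56  72  82  64  45  44 120 127 121 136]
 [ 29  64 152 170 117  98 118 131 10
[... 4644 characters left out ...]
  16  16  16   8  14  19  15  27  36  57  45]
 [ 20  17  18  20  16  17  13  23  16  21  19  27  31  62  44]
 [ 15  19  19  14  19  12  19  17  14  20  22  21  29  51  35]
 [ 21  19  21  15  13  16  18  18  15  20  24  25  25  33  31]
 [ 21  12  14  17   9  14  18  13  17  17  22  20  18  31  64]
 [ 13  21  17  19  15  14  13  23  13  15  19  19  23  54 112]
 [ 17  26  41  27  15  24  20  18  15  19  20  18  47  84 140]
 [ 20  48  89  65  31  22  37  23  23  23  24  31  83 101 136]
 [ 25  73 123  95  59  40  46  36  31  36  26  45 105 110 115]
 [ 33  81 122 104  84  69  63  51  42  53  42  56 103 104 105]]
0.3615388870239258 0.125 -5.5
0.4777675271034241 3.0 5.0
0.6273391246795654 0.0 -4.625
```

Template match between the two top pictures shows the head moved about 10.5 mm forward, so its centre is now about 3 mm inside the mouth. The force is rising over less than 1 mm of travel, so this is the wedge. I'll push on to about 12 N.

Emit:
{"name": "send_rows", "arguments": {"moves": [[[-1,0,0],[0,0,0],0],[[-2,0,0],[0,0,0],0]]}}

```text
clock: 14.2
eef_pos: [0.5917, 0.1514, 0.246]
tool_rot: [-0.01, 1.0, 0.001, -0.005]
ft_force: [-8.6, 0.4, 3.9]
grip_width: 0.0001
```

Emit:
{"name": "send_rows", "arguments": {"moves": [[[-1,0,0],[0,0,0],0],[[-2,0,0],[0,0,0],0],[[-2.5,0,0],[0,0,0],0],[[-2.5,0,0],[0,0,0],0]]}}

```text
clock: 14.53
eef_pos: [0.5921, 0.1514, 0.2456]
tool_rot: [-0.01, 1.0, 0.001, -0.007]
ft_force: [-8.7, -0.2, 3.6]
grip_width: -0.0005
```

Emit:
{"name": "send_rows", "arguments": {"moves": [[[-1,0,0],[0,-0.007,0],0],[[-1.5,0,0],[0,-0.014,0],0],[[-1.5,0,0],[0,-0.014,0],0]]}}

```text
clock: 14.78
eef_pos: [0.5915, 0.1514, 0.2452]
tool_rot: [-0.01, 1.0, 0.001, -0.003]
ft_force: [-8.1, -0.8, 3.0]
grip_width: 0.0
```

Orientation is coming back while the force holds near 8 N. I'll press a bit more with the tilt corrected.

Emit:
{"name": "send_rows", "arguments": {"moves": [[[-1.5,0,0],[0,-0.005,0],0],[[-3,0,-1],[0,-0.01,0],0],[[-3,0,-1],[0,-0.01,0],0]]}}

```text
clock: 15.03
eef_pos: [0.5916, 0.1513, 0.245]
tool_rot: [-0.01, 1.0, 0.0, -0.002]
ft_force: [-10.3, 0.7, 1.9]
grip_width: 0.0
```

Emit:
{"name": "send_rows", "arguments": {"moves": [[[-2,0,0],[0,-0.005,0],0],[[-4,0,-1],[0,-0.012,0],0],[[-4,0,-1],[0,-0.012,0],0]]}}

```text
clock: 15.28
eef_pos: [0.5919, 0.1513, 0.2443]
tool_rot: [-0.011, 1.0, 0.0, -0.001]
ft_force: [-12.2, 0.4, 1.5]
grip_width: 0.0002
```

Emit:
{"name": "send_rows", "arguments": {"moves": [[[-2.5,0,-1],[0,-0.006,0],0],[[-4.8,0,-2],[0,-0.013,0],0],[[-4.8,0,-2],[0,-0.013,0],0]]}}

```text
clock: 15.53
eef_pos: [0.5921, 0.1513, 0.2443]
tool_rot: [-0.011, 1.0, -0.0, -0.001]
ft_force: [-13.8, 0.2, 2.4]
grip_width: 0.0004
```

About 13.8 N is reached and the foot is tight. I'll back off and look at the fit and the lever.

Emit:
{"name": "send_rows", "arguments": {"moves": [[[6,0,0],[0,0,0],0],[[15,0,-2],[0,0,0],0],[[15,0,-35],[0,0,0],0],[[15,0,-70],[0,0,0],0],[[10,0,-90],[0,0,0],0],[[-25,-20,-90],[0,0,0],0],[[-60,-50,-90],[0,0,0],0],[[-85,-71,-90],[0,0,0],0],[[-85,-71,-90],[0,0,0],0],[[-85,-71,-90],[0,0,0],0],[[-85,-71,-90],[0,0,0],0]]}}

```text
clock: 16.45
eef_pos: [0.679, 0.082, 0.334]
tool_rot: [-0.011, 1.0, 0.0, -0.0]
ft_force: [-0.6, 0.6, 0.9]
grip_width: 0.0004
```

```bash
python3 - <<'E'
from h import *
o=readout.get_obs();print(o["eef_pos"].round(4),o["ft_force"].round(2),o["tool_rot"].round(4))
im,c=snap("v3");cv2.imwrite("pics/v3v.png",cv2.resize(im,(800,600),interpolation=cv2.INTER_CUBIC))
for X in((.632,.152,.17),(.6625,.104,.192),(.634,.152,.23)):print(X,proj(c,X)/S)
E
```

```text
[0.679 0.082 0.334] [-0.64  0.61  0.94] [-1.070e-02  9.999e-01  0.000e+00 -3.000e-04]
(0.632, 0.152, 0.17) [536.94755635 224.64467314]
(0.6625, 0.104, 0.192) [449.44888412 287.22672687]
(0.634, 0.152, 0.23) [580.61487349 242.7497263 ]
```

View pics/v3v.png

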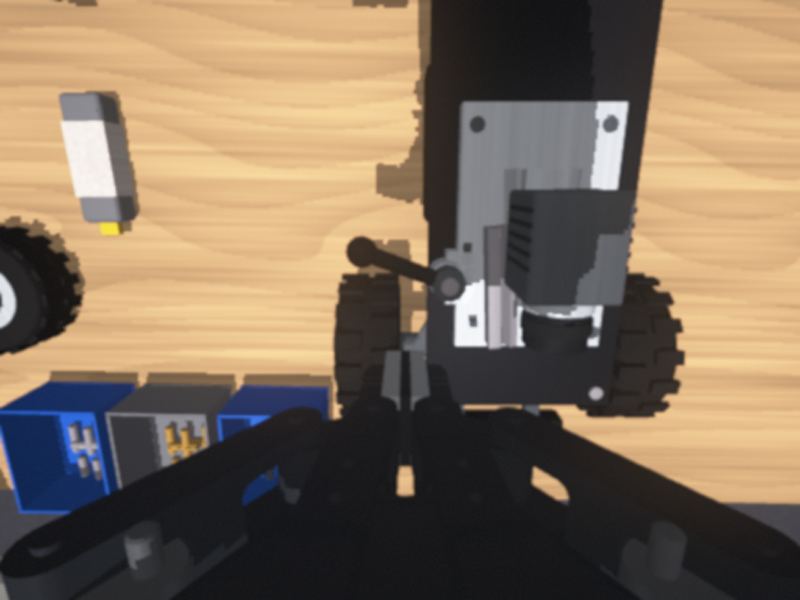

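```bash
python3 - <<'E'
from h import *
_,c=load("v3")
print("knob",onz(c,np.array((362,251))*S,.191))
for uv in((524,190),(635,192),(625,304),(524,303)):print(onz(c,np.array(uv)*S,.23).round(4))
k=onz(c,np.array((362,251))*S,.191);p=np.array([.6625,.104]);d=k[:2]-p;th=np.arctan2(-d[0],-d[1]);print("r",np.hypot(*d),"th(world)",th)
th0=th
for a in (th0,.6,.9,1.2,1.5):
    for r,off in((46,21),(46,23)):
        q=p+r/1e3*np.array([-np.sin(a),-np.cos(a)])-off/1e3*np.array([-np.cos(a),np.sin(a)]);print(round(a,2),off,q.round(4))
E
```

```text
knob [0.64509282 0.05957939 0.191     ]
[0.6138 0.1271 0.23  ]
[0.6137 0.1708 0.23  ]
[0.6593 0.174  0.23  ]
[0.6598 0.1314 0.23  ]
r 0.04770954157583104 th(world) 0.3734796079056606
0.37 21 [0.6653 0.0535]
0.37 23 [0.6671 0.0528]
0.6 21 [0.6539 0.0542]
0.6 23 [0.6555 0.053 ]
0.9 21 [0.6395 0.059 ]
0.9 23 [0.6408 0.0574]
1.2 21 [0.6272 0.0678]
1.2 23 [0.628  0.0659]
1.5 21 [0.6181 0.0798]
1.5 23 [0.6182 0.0778]
```

The head stands upright with its centre at about (0.636, 0.151), roughly 4 mm inside the mouth. The lever knob is at (362,251) px, or (0.645, 0.060) m, an angle of about 0.37. I'll bring the closed fingers down in front of it.

Emit:
{"name": "send_rows", "arguments": {"moves": [[[-5,-32,0],[0,0,0],0],[[-6,-32,20],[0,0,0],0],[[-6,-32,50],[0,0,0],0],[[-6,-32,70],[0,0,0],0],[[-6,-32,80],[0,0,0],0],[[-6,-32,80],[0,0,0],0],[[-6,-32,80],[0,0,0],0]]}}

```text
clock: 17.08
eef_pos: [0.6848, 0.0517, 0.2559]
tool_rot: [-0.012, 1.0, 0.0, 0.0]
ft_force: [0.5, 1.2, 0.0]
grip_width: -0.0003
```

Emit:
{"name": "send_rows", "arguments": {"moves": [[[6,1,0],[0,0,0],0],[[12,2,0],[0,0,0],0],[[18,3,0],[0,0,0],0],[[24,3,0],[0,0,0],0],[[30,4,0],[0,0,0],0],[[34,4,0],[0,0,0],0],[[34,4,0],[0,0,0],0]]}}

```text
clock: 17.67
eef_pos: [0.65, 0.0547, 0.2567]
tool_rot: [-0.012, 1.0, -0.0, 0.001]
ft_force: [0.6, 0.2, 0.7]
grip_width: -0.0001
```

Emit:
{"name": "send_rows", "arguments": {"moves": [[[5,1.5,0],[0,0,0],0],[[10,3.5,0],[0,0,0],0],[[15,6,0],[0,0,0],0],[[19,9,0],[0,0,0],0],[[23,12.5,0],[0,0,0],0],[[26,16,0],[0,0,0],0],[[28,19,0],[0,0,0],0]]}}

```text
clock: 18.25
eef_pos: [0.6207, 0.0731, 0.2566]
tool_rot: [-0.012, 1.0, -0.001, 0.0]
ft_force: [0.9, -1.7, 0.9]
grip_width: 0.0002
```

Emit:
{"name": "send_rows", "arguments": {"moves": [[[1.5,3,0],[0,0,0],0],[[2.5,5,0],[0,0,0],0],[[2.5,5,0],[0,0,0],0]]}}

```text
clock: 18.5
eef_pos: [0.6175, 0.0785, 0.2563]
tool_rot: [-0.012, 1.0, -0.001, -0.001]
ft_force: [-0.2, -0.8, 1.2]
grip_width: -0.0
```

Emit:
{"name": "send_rows", "arguments": {"moves": [[[0,2,0],[0,0,0],0],[[0,3,0],[0,0,0],0]]}}

```text
clock: 18.67
eef_pos: [0.6172, 0.0805, 0.2563]
tool_rot: [-0.012, 1.0, -0.002, -0.001]
ft_force: [0.6, -6.6, 1.9]
grip_width: -0.0001
```

Emit:
{"name": "send_rows", "arguments": {"moves": [[[0,2,0],[0,0,0],0],[[0,3,0],[0,0,0],0]]}}

```text
clock: 18.83
eef_pos: [0.6171, 0.0811, 0.2563]
tool_rot: [-0.011, 1.0, -0.005, -0.001]
ft_force: [0.4, -9.8, 2.6]
grip_width: 0.0
```

The force rose at the stop. I'll back off, rise and check.

Emit:
{"name": "send_rows", "arguments": {"moves": [[[0,-8,0],[0,0,0],0],[[0,-20,0],[0,0,0],0],[[0,-20,-30],[0,0,0],0],[[-20,-15,-70],[0,0,0],0],[[-50,0,-78],[0,0,0],0],[[-62,0,-78],[0,0,0],0],[[-62,0,-78],[0,0,0],0],[[-62,0,-78],[0,0,0],0]]}}

```text
clock: 19.5
eef_pos: [0.6792, 0.0829, 0.3325]
tool_rot: [-0.011, 1.0, -0.005, -0.002]
ft_force: [-0.4, 0.7, -0.9]
grip_width: -0.0
```

```bash
python3 - <<'E'
from h import *
o=readout.get_obs();print(o["clock"],o["eef_pos"].round(4),o["ft_force"].round(2),o["tool_rot"].round(4))
im,c=snap("v4");cv2.imwrite("pics/v4v.png",cv2.resize(im[80:260,200:440],(800,600),interpolation=cv2.INTER_CUBIC))
E
```

```text
19.5 [0.6792 0.0829 0.3325] [-0.41  0.75 -0.93] [-0.0109  0.9999 -0.005  -0.0024]
```

View pics/v4v.png

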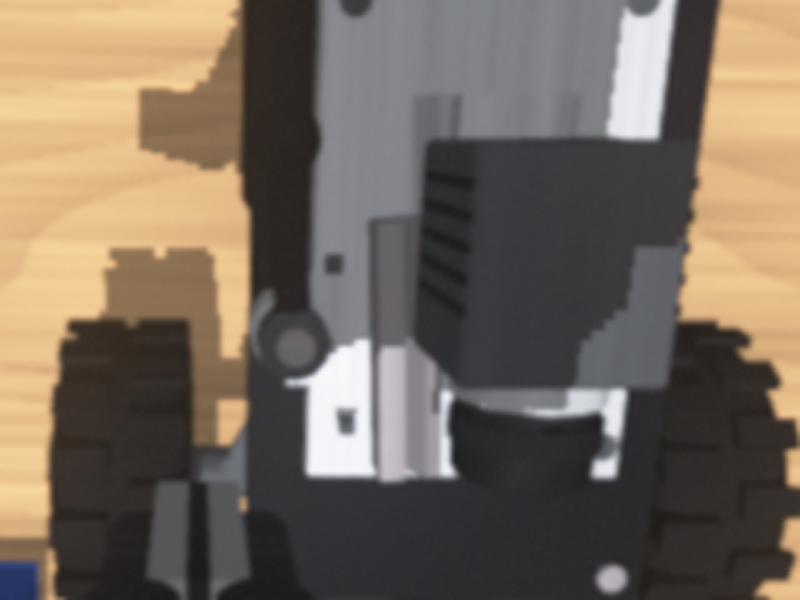

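```bash
python3 - <<'E'
from h import *
_,c=load("v4");f=lambda u,v:np.array([u/3.3333+200,v/3.3333+80])
q=np.array([onz(c,f(*p),.23) for p in((475,142),(697,143),(668,387),(462,387))]);print(q.round(4),q.mean(0).round(4))
print("yaw R,L,front,rear",[round(float(v),3) for v in(np.arctan2(*(q[3]-q[0])[[1,0]]),np.arctan2(*(q[2]-q[1])[[1,0]]),-np.arctan2(*(q[2]-q[3])[:2]),-np.arctan2(*(q[1]-q[0])[:2]))])
a,b=onz(c,f(318,0),.17),onz(c,f(305,477),.17);print("plate edge yaw",np.arctan2(*(b-a)[[1,0]]))
a,b=onz(c,f(677,0),.17),onz(c,f(622,477),.17);print("plate edge yaw",np.arctan2(*(b-a)[[1,0]]))
h=onz(c,f(297,348),.192);k=onz(c,f(300,135),.191);d=k-h;print("hub",h.round(4),"knob",k.round(4),np.hypot(*d[:2]),"th",np.arctan2(-d[0],-d[1]))
E
```

```text
[[0.6141 0.1309 0.23  ]
 [0.6134 0.1712 0.23  ]
 [0.6595 0.173  0.23  ]
 [0.6605 0.133  0.23  ]] [0.6369 0.152  0.23  ]
yaw R,L,front,rear [0.045, 0.04, 0.024, 0.017]
plate edge yaw 0.026244241067351078
plate edge yaw 0.03310220560803156
hub [0.6622 0.1045 0.192 ] knob [0.6136 0.1028 0.191 ] 0.04868828528896588 th 1.5370174485757342
```

```bash
python3 -c "
from workcell import order;print(order.job_done())"
```

```text
the job is handed in; nothing more can be done
None
```

The camera head with the wedge foot is mounted in the way, lens forward, and the clamp lever is round at its stop. I handed the job in at about 19.5 s.

I gripped the head by its body, set it on the landing ledge and slid the nose into the mouth. I then let go and pushed low on the foot's tail with closed fingertips. The push reached 13.8 N and the last part took under 1 mm of travel. I then swung the lever round until it met its stop, with about 10 N on the fingers, and lifted clear.

**Last checks, from the wrist camera:**
- **Position:** the camera centre is about 5 mm inside the mouth and within about 1 mm of the middle line.
- **Direction:** it points the same way as the deck plate to within about 0.02 rad.
- **Lever:** it stands at about 1.5 rad.
- **Arm:** it is clear of everything. Forces read under 1 N, which is the noise.

**Where readings disagreed:**
- **Depth:** an early measurement of the gap between the jaws suggested the foot would wedge much deeper, up to about 34 mm in. One rough reading from the side camera put the centre about 3 mm short of the mouth. The measured movement of the head, the rise in force and the last wrist views all agree on 3 to 5 mm inside.
- **Jaw force:** I could not measure how hard the foot presses on the fixed jaw by itself. I am relying on the push force for that.

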